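# Move a freshly varnished candle board to the drying rack with a trowel

### The job

The little candle board has just been varnished and is still tacky, so neither the gripper nor the arm may touch it: take the trowel by its handle, slide the blade under the board between its two cleats, and lift the board level. Set it down gently on the middle of the wire rack, square with the rack and with the cleats lying across the wires. Then draw the trowel out and lay it flat on the bare shelf, leaving the other things on the shelf where they are.

Things in the scene. Friction and masses are not known exactly. Their poses are not given: they have to be found in the camera images.
- board: Candle board: a brown wooden plate 130 x 130 x 8 mm, a turned circle 80 mm across on top, standing on the shelf on two cleats under its left and right edges (each 15 mm wide, 10 mm high, 130 mm long, along the board's y). Total height 18 mm, 0.09 to 0.14 kg. Loose: slides if pushed. Origin: centre, at the cleats' feet; z up; its y starts within 0.2 rad of world y.
- board_tunnel (a point): Middle of the clear tunnel between the board's cleats, 5 mm above their feet: the tunnel is 100 mm wide and 10 mm high, runs along the board's y axis and is open at both ends.
- trowel: Margin trowel: flat steel blade 150 mm long (x), 75 wide (y), 2 thick; cranked steel neck at its rear; dark wooden handle. Origin: centre of the blade's underside; x runs from handle to the blade's front edge, z up. 0.2 kg, centre of mass 37 mm behind the origin. Lies loose and flat, pointing away from the robot within 0.25 rad, left or right of the board, the rack on the other side.
- trowel_grip (a point): Where to grip the trowel from above, fingers closing along the trowel's y: on the centre line of its straight flat-sided handle, 115 mm behind the trowel's origin and 45 mm above the blade's underside. The handle is 24 mm wide and 24 mm high, parallel to the blade, from 100 to 210 mm behind the origin.
- trowel_neck (a point): Foot of the trowel's neck on the blade, 72 mm behind the trowel's origin. The neck is 10 mm thick and rises from here to the handle: what lies on the blade must stay ahead of 65 mm behind the origin.
- rack: Wire drying rack of bright steel, about 190 mm square, top 30 mm above the shelf; it does not shift. Eleven wires 4 mm thick run along its x, 18 mm apart, on three lower wires along y and four legs. Origin: centre of its footprint on the shelf; z up; its y is within 0.2 rad of world y.
- rack_top (a point): Middle of the rack's top, 30 mm above the shelf, where the board's origin belongs, with the board's y along the rack's y (either way round) so that the cleats lie across the wires.
- hinge: Bystander: a flat spare steel hinge lying open, 66 x 76 mm, 9 mm high, on the robot's side of the board. Origin: centre of the underside.
- carabiner: Bystander: an aluminium carabiner lying flat, about 85 x 50 mm, 9 mm high, on the robot's side of the board. Origin: its middle, on the shelf.
- candlestick: Bystander: a white ceramic candlestick holder, 76 mm across the foot, 106 mm high, behind the board. Origin: centre of the underside.
- shoe_tree: Bystander: the nearer of two black plastic shoe trees, lying along y behind the board, about 245 mm long, 66 mm wide, 67 mm high. Origin: about its middle, on the shelf. (Its fellow, a brush and boxes stand farther back and at the sides, out of the way.)
- varnish_tin: Bystander: a closed round varnish tin, 88 mm across, 97 mm high, at the back of the shelf. Origin: centre of the underside.
Things that resemble listed ones, but are neither listed nor needed, are in the scene too. Of the things like the board, leave any that is yellow; of the rest the smaller one is meant.

How it is judged:
By the outcome, as a careful person would: the job done as asked, in the order asked, and still so for the second after the job is handed in, with the robot touching nothing.
It also fails if it takes over 54 s, if anything falls off the work surface, if the arm or the gripper's body presses on something with over 40 N, if the wrist force passes 120 N, or if a joint passes its speed limit or range.

### The arm

A 6-joint arm with a two-finger parallel gripper is mounted at the origin on the work surface. World frame = base frame: x ahead of the robot, y to its left, z up, the work surface at z = 0. Lengths are in mm, angles in degrees, forces in N, time in s.
With the tool pointing down it reaches from about 350 to 850 mm from the base axis. Payload 8.1 kg.
Tool frame: the origin (TCP) lies on the centre line of the jaws, within the pads' length; the fingertips stand 19 mm ahead of it and the grasp point (between the pads) is the TCP; z points along the fingers, y is the direction in which the jaws open and shut (so a half turn about z gives the same grasp; the last joint's range is limited). The gripper opens to 85 mm and grips with 20 to 120 N. Pads are 22 mm wide; open, the fingers measure 114 mm over their backs; the gripper's body (76 mm by 85 mm) begins 54 mm behind the grasp point. The pads swing forward as they close: fully open they stand 13 mm farther back than shut.
Start: joints at [-79.091, 7.471, 85.268, -0, 87.261, -4.893], TCP at [163.41, -577.323, 225.592] pointing down, gripper open.
Joint ranges: [-169.43, 169.43], [-51.17, 129.36], [1.28, 143.12], [-76.62, 256.62], [0, 156.53], [-152.29, 152.29]. Speed limits (degrees/s): [136.94, 136.94, 159.86, 180, 180, 180].

### API

Orientations are given as [roll, pitch, yaw] about the fixed x, y, z axes, in that order (R = Rz(yaw) Ry(pitch) Rx(roll)).
In Python, from bench import r, viewer gives the robot as it stands.
- The arm moves only by the tool carry_out, never from a script. Its argument "commands" is a list that holds one entry, the list of rows, each a list of 7 numbers: the finger opening in mm, from 0 to 85.4, then the shift along the tool's x, y, z in mm, then the turn, a rotation vector about the tool's x, y, z in degrees. A call has 1 to 5 rows; each row is the pose to reach, as a shift and turn from the pose commanded when the call began, along the tool's axes at that moment; what a row does not reach only later rows make up. A row lasts 1/8 s, in which the tool goes at most 62.5 mm and 10.7 degrees, less where a joint would pass 70% of its speed; a pose out of reach is approached as far as the arm can. A call with a gripper value outside its range is refused whole. The fingers move at their own pace and stop on an object; "grip_force" is the grip in N (left out, the last holds). Time passes only in rows, so rows that repeat a pose let the fingers close. It gives the time, the measured TCP pose, the force and the opening at its end, in the units of the state.
- r.sense(): the state, without advancing time (a new reading comes with each control period).
- viewer.snapshot(name): name is "side" or "top" or "wrist"; returns the picture (400x640x3 uint8, red, green, blue); there is no depth.
- viewer.calibration(name): a dict with "camera_matrix" (3x3 intrinsics, pixels), "rvec" (rotation vector, rad) and "tvec" (3), from world to camera coordinates, as OpenCV has them. Camera axes: x right, y down, z forward; pixel columns grow to the right and rows downward; lengths in mm; the calibration is good to about 2 mm. A picture is of the moment at which its call begins: read the wrist's pose just before it. calibration takes no time and is no camera call; for the wrist camera it gives the pose at the moment of the call.
- r.hand_in(): hands the job in, once; it reports no verdict.
The state is a dict: "time": time; "joint_pos": joint angles; "qd": joint speeds; "joint_efforts": joint torques, N m; "tool_pos": TCP position; "tcp_rot": TCP orientation; "ft_force": force on the tool from outside, world axes, zero at the start; "wrist_torque": the same for the moment, N m; "finger_gap": finger opening in mm.
Only numpy, scipy, OpenCV 4.12 (cv2) and the standard library are available. Lean on these libraries where they do the work, as an engineer would, in place of code of your own. Each camera call takes 0.05 s, during which the arm holds its last target. There are 200 camera calls.

## Working session

There is one attempt and no reset: what is moved stays moved. The work goes in short steps, Python scripts to look and compute and a tool call to move; the robot and the scene stay as the last step left them, time stands still between calls to the robot, and variables do not carry over. Pictures are saved under pics/ and viewed, about 8 in all and at most 12, crops included, and the job is handed in when it is done.

Besides the shell and the picture viewer there is one more tool, called after ">>>" as name([rows], argument=value, ...), one row to a line, values as JSON. carry_out: Moves the arm, as the interface text tells. Its arguments: {"type":"object","properties":{"commands":{"type":"array","items":{"type":"array","items":{"type":"array","items":{"type":"number"}}}},"grip_force":{"type":"number"}},"required":["commands"]}

```bash
mkdir -p pics; ls; python3 - <<'E'
from bench import r, viewer
import cv2
print(r.sense())
for n in ["top","side"]:
    im=viewer.snapshot(n); cv2.imwrite(f"pics/{n}0.png",im[:,:,::-1]); print(n,viewer.calibration(n))
E
```

```text
pics
{'time': 0.0, 'joint_pos': array([-7.90907613e+01,  7.51560782e+00,  8.53306490e+01, -1.08374080e-03,
        8.72628840e+01, -4.89318035e+00]), 'qd': array([0.11552636, 0.02492282, 0.09873737, 0.10233243, 0.13291047,
       0.03135803]), 'joint_efforts': array([ 3.26009547e-05, -5.69389594e+01, -5.00552559e+01, -1.11221798e-04,
        1.47300301e-02,  5.48059143e-05]), 'tool_pos': array([ 163.29581702, -576.74816472,  224.52612535]), 'tcp_rot': array([-1.79891165e+02, -8.23106452e-03,  1.58024641e+01]), 'ft_force': array([0.04565849, 0.08028074, 0.63883375]), 'wrist_torque': array([-0.01168241, -0.04614033, -0.01400351]), 'finger_gap': 85.12915569924658}
top {'camera_matrix': array([[394.16208338,   0.        , 319.90067832],
       [  0.        , 394.16208338, 197.02536801],
       [  0.        ,   0.        ,   1.        ]]), 'rvec': array([ 2.15526377, -2.0770665 ,  0.2175453 ]), 'tvec': array([ -4.14203021, 495.21091509, 863.40381026])}
side {'camera_matrix': array([[446.98754934,   0.        , 316.13236329],
       [  0.        , 446.98754934, 197.9757397 ],
       [  0.        ,   0.        ,   1.        ]]), 'rvec': array([ 0.60803926, -2.64122998,  1.1975186 ]), 'tvec': array([463.96511688, 193.0285849 , 870.5166417 ])}
```

View pics/top0.png

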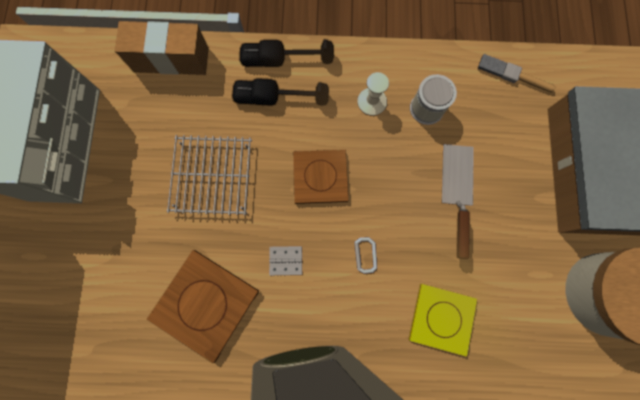

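View pics/side0.png

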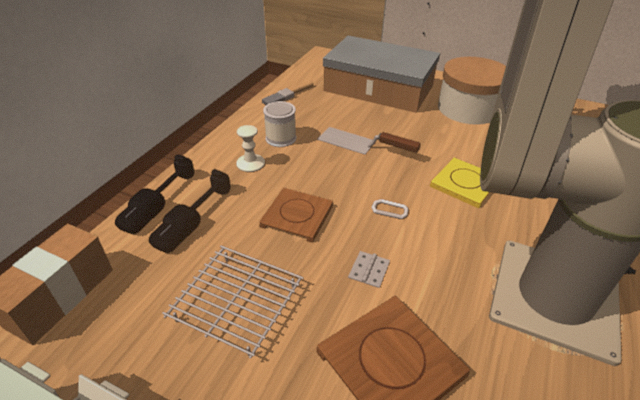

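Board-like objects in the top view are the small brown plate at (320,176), the large brown plate at (204,306) and the yellow plate at (444,320). The small brown one fits: it isn't yellow, and it's the smaller of the two that remain. The trowel is at (458,175) with its handle at (463,233), the rack is at (212,176), and the brush at (515,73) is a look-alike of the trowel. I'll confirm the board in an enlarged crop.

```bash
cat > h.py <<'E'
import numpy as np, cv2
from bench import r, viewer
def ray(cal,px):
    K,R,t=cal["camera_matrix"],cv2.Rodrigues(np.array(cal["rvec"],float))[0],np.array(cal["tvec"],float)
    d=R.T@np.linalg.inv(K)@np.array([px[0],px[1],1.]); return -R.T@t,d
def onz(cal,px,z):
    c,d=ray(cal,px); return (c+d*(z-c[2])/d[2])
def proj(cal,P):
    return cv2.projectPoints(np.array(P,float).reshape(-1,1,3),np.array(cal["rvec"],float),np.array(cal["tvec"],float),cal["camera_matrix"],None)[0].reshape(-1,2)
def body(xyyaw,pts,z=0):
    x,y,a=xyyaw; c,s=np.cos(a),np.sin(a); p=np.array(pts,float)
    return np.c_[x+c*p[:,0]-s*p[:,1], y+s*p[:,0]+c*p[:,1], p[:,2]+z]
E
python3 - <<'E'
from h import *
im=cv2.imread("pics/top0.png")[120:280,160:480]
cv2.imwrite("pics/c1.png",cv2.resize(im,None,fx=2.5,fy=2.5,interpolation=cv2.INTER_CUBIC))
cal=viewer.calibration("top")
for n,p,z in [("board",(320,176),18),("rack",(212,176),30),("blade",(458,175),2),("handle",(463,233),45),("hinge",(285,261),5),("carab",(366,255),5),("yellow",(444,320),18),("stick",(373,101),0),("tin",(430,110),0)]: print(n,onz(cal,p,z).round())
E
```

```text
board [554.  16.  18.]
rack [541. 274.  30.]
blade [ 573. -326.    2.]
handle [ 424. -317.   45.]
hinge [347.  91.   5.]
carab [ 368. -100.    5.]
yellow [ 228. -277.   18.]
stick [ 763. -113.    0.]
tin [ 744. -260.    0.]
```

View pics/c1.png

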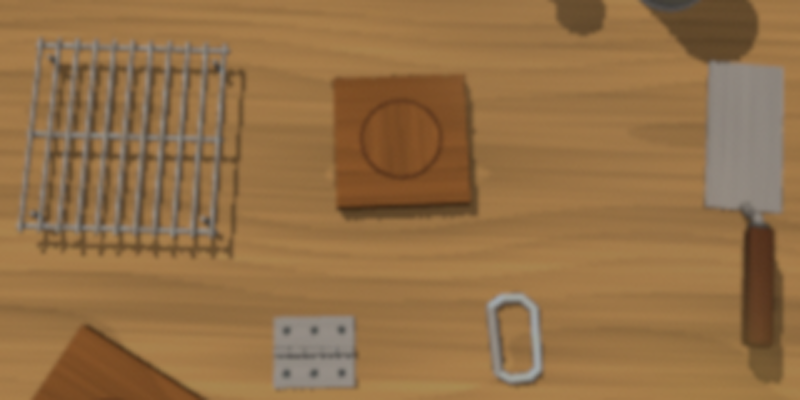

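The crop confirms it: the small brown board has corners at crop (333,78), (464,75), (471,204), (339,208). The blade is at (710,62)–(781,212), with the handle running down to (758,346). The rack wires run along world x, with corners at (40,43), (228,48), (216,235), (22,228). Next I'll fit the poses.

```bash
cat >> h.py <<'E'
from scipy.optimize import least_squares
def fit(cal,pts,px,x0,z=0):
    s=least_squares(lambda q:(proj(cal,body(q,pts,z))-np.array(px)).ravel(),x0)
    return s.x, np.abs(s.fun).max()
BRD=[(65,65,18),(65,-65,18),(-65,-65,18),(-65,65,18)]
BLD=[(75,37.5,2),(75,-37.5,2),(-75,-37.5,2),(-75,37.5,2)]
RCK=[(93,90,28),(93,-90,28),(-93,-90,28),(-93,90,28)]
E
python3 - <<'E'
from h import *
cal=viewer.calibration("top")
f=lambda L:[((u+.5)/2.5-.5+160,(v+.5)/2.5-.5+120) for u,v in L]
for n,m,p,x0 in [("board",BRD,[(333,78),(464,75),(471,204),(339,208)],(554,16,0)),
 ("trowel",BLD,[(710,62),(783,66),(781,212),(705,208)],(573,-326,0)),
 ("rack",RCK,[(40,43),(228,48),(216,235),(22,228)],(541,274,0))]:
    q,e=fit(cal,m,f(p),x0); print(n,q[:2].round(1),np.degrees(q[2]).round(2),"res px",e.round(2))
    if n=="trowel": print("grip",body(q,[(-115,0,45)]).round(1), "handle proj", proj(cal,body(q,[(-100,0,57),(-210,0,57)])), f([(760,225),(758,346)]))
    for c in p: print(onz(cal,f([c])[0],m[0][2]).round(1),end=' ')
    print()
E
```

```text
board [554.1  14.8] 4.33 res px 0.96
[614.8  84.7  18. ] [622.8 -44.   18. ] [493.7 -53.7  18. ] [485.1  72.5  18. ] 
trowel [ 575.8 -324.7] -2.83 res px 0.54
grip [[ 460.9 -319.    45. ]] handle proj [[465.29916205 209.96960996]
 [464.72741281 258.34170847]] [(463.7, 209.7), (462.9, 258.1)]
[ 651.4 -292.2    2. ] [ 650.  -365.7    2. ] [ 500.3 -357.5    2. ] [ 501.4 -283.3    2. ] 
rack [545.1 278.7] 0.61 res px 0.96
[636.3 372.   28. ] [638.2 188.1  28. ] [453.  186.2  28. ] [452.9 368.8  28. ]
```

```bash
cat >> h.py <<'E'
import json,os
from scipy.spatial.transform import Rotation as Ro
def getcmd():
    if os.path.exists("cmd.json"):
        d=json.load(open("cmd.json")); return np.array(d["p"]),Ro.from_quat(d["q"])
    return np.array([163.41,-577.323,225.592]),Ro.from_euler("xyz",[180,0,15.802],degrees=True)
def applied(sh,rv):  # record last row of a call
    p,R=getcmd(); p=p+R.apply(sh); R=R*Ro.from_rotvec(rv,degrees=True)
    json.dump({"p":list(p),"q":list(R.as_quat())},open("cmd.json","w"))
    s=r.sense(); print("cmd",p.round(1),R.as_euler("xyz",degrees=True).round(1),"meas",s["tool_pos"].round(1),s["tcp_rot"].round(2),"F",s["ft_force"].round(1),"T",s["wrist_torque"].round(2),"gap",round(s["finger_gap"],1),"t",s["time"])
def to(pos,yaw,pitch=0):
    p,R=getcmd(); T=Ro.from_euler("xyz",[180,pitch,yaw],degrees=True)
    print("shift",R.inv().apply(np.array(pos)-p).round(1),"rotvec",(R.inv()*T).as_rotvec(degrees=True).round(1))
E
python3 - <<'E'
from h import *
c=viewer.calibration("wrist"); R=cv2.Rodrigues(np.array(c["rvec"]))[0]; C=-R.T@c["tvec"]; print(C,R[2],c["camera_matrix"])
p,T=getcmd(); print("cam in tool",T.inv().apply(C-p),"look in tool",T.inv().apply(R[2]))
to([430,-319,230],-2.8)
E
```

```text
[ 236.54519667 -556.49704114  372.65015916] [-0.28450485 -0.07896744 -0.95541673] [[332.99601286   0.         321.40666673]
 [  0.         332.99601286 204.70510481]
 [  0.           0.           1.        ]]
cam in tool [ 7.60425038e+01 -1.23188548e-01 -1.47058159e+02] look in tool [-0.29525691 -0.00149147  0.95541673]
shift [ 326.9 -176.    -4.4] rotvec [ 0.  -0.  18.6]
```

```bash
python3 - <<'E'
from h import *
to([500,-250,260],0)
E
```

```text
shift [ 413.  -223.3  -34.4] rotvec [ 0.  -0.  15.8]
```

>>> carry_out([
  [[85,41,-22,-3.5,0,0,0],[85,83,-45,-7,0,0,0],[85,124,-67,-10,0,0,0],[85,165,-89,-14,0,0,0],[85,206,-112,-17,0,0,0]],
])

```text
time: 0.72
tool_pos: [331.9, -412.1, 242.3]
tcp_rot: [-180.0, 0.0, 15.8]
ft_force: [1.2, -0.0, 0.4]
finger_gap: 85.2
```

>>> carry_out([
  [[85,41,-22,-3.5,0,0,3],[85,83,-45,-7,0,0,6],[85,124,-67,-10,0,0,9],[85,165,-89,-14,0,0,12],[85,207,-111,-17.4,0,0,15.8]],
])

```text
time: 1.35
tool_pos: [500.8, -249.0, 259.7]
tcp_rot: [-180.0, 0.0, -0.1]
ft_force: [0.1, -1.0, -1.3]
finger_gap: 84.8
```

```bash
python3 - <<'E'
from h import *
applied([206,-112,-17],[0,0,0]); applied([207,-111,-17.4],[0,0,15.8])
import time
c=viewer.calibration("wrist"); im=viewer.snapshot("wrist"); c2=viewer.calibration("wrist")
s=r.sense(); print(s["tool_pos"],s["tcp_rot"])
np.savez("w1.npz",**c2); cv2.imwrite("pics/w1.png",im[:,:,::-1])
for n,q,m in [("board",(554.1,14.8,np.radians(4.3)),BRD),("trowel",(575.8,-324.7,np.radians(-2.8)),BLD)]: print(n,proj(c2,body(q,m)).round(),(proj(c2,body(q,m))-proj(c,body(q,m))).max())
E
```

```text
cmd [ 331.1 -413.5  242.6] [180.    0.   15.8] meas [ 500.8 -249.   259.7] [-1.7999e+02  3.0000e-02 -1.2000e-01] F [ 0.1 -1.  -1.3] T [0.01 0.   0.02] gap 84.8 t 1.35
cmd [ 500.1 -250.3  260. ] [180.   0.   0.] meas [ 500.8 -249.   259.7] [-1.7999e+02  3.0000e-02 -1.2000e-01] F [ 0.1 -1.  -1.3] T [0.01 0.   0.02] gap 84.8 t 1.35
[ 504.26052153 -244.92787326  260.11447245] [-1.79849808e+02 -1.26625546e-01 -1.50781979e-01]
board [[ 21.  70.]
 [138.  61.]
 [163. 178.]
 [ 57. 186.]] 6.445472971317201
trowel [[364.  34.]
 [431.  37.]
 [414. 171.]
 [353. 168.]] 4.260385573232043
```

View pics/w1.png

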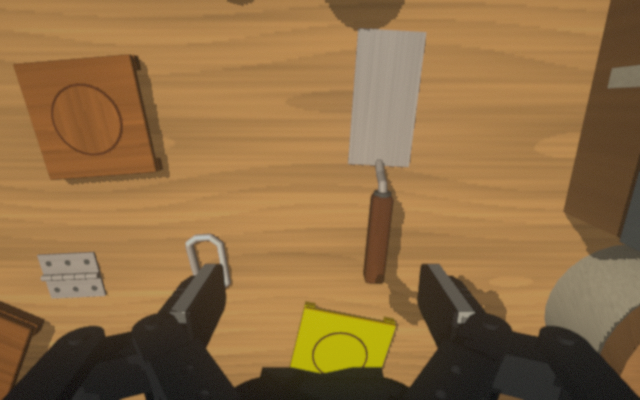

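Wrist view: the board's top corners are at about (15,65), (135,56), (158,172), (50,179). The blade is at (359,30), (425,32), (410,166), (349,163), with the handle from (380,192) to (373,282). The arm was still settling, so I'll retake it settled and refine the corners in code.

```bash
cat >> h.py <<'E'
def settled(name="wrist",n=6):
    for _ in range(n):
        s=r.sense(); c=viewer.calibration(name); im=viewer.snapshot(name)
    return s,c,im[:,:,::-1].copy()
def edges(cal,im,q0,pts,z=0,w=9,it=4):
    """refine planar pose by sampling outline normals for the strongest colour step"""
    q=np.array(q0,float); g=cv2.GaussianBlur(im.astype(np.float32),(0,0),1)
    n=len(pts)
    for k in range(it):
        ts=np.linspace(.1,.9,30); P=[];obs=[];N=[]
        for i in range(n):
            a,b=np.array(pts[i],float),np.array(pts[(i+1)%n],float)
            e=proj(cal,body(q,[a,b],z)); d=e[1]-e[0]; d/=np.linalg.norm(d); nn=np.array([-d[1],d[0]])
            for t in ts:
                m=a+(b-a)*t; u=proj(cal,body(q,[m],z))[0]; o=np.arange(-w,w+.01,.25)
                L=u+o[:,None]*nn
                if L.min()<2 or L[:,0].max()>636 or L[:,1].max()>396: continue
                v=cv2.remap(g,L[:,:1].astype(np.float32),L[:,1:].astype(np.float32),cv2.INTER_LINEAR)[:,0]
                gr=np.linalg.norm(v[6:]-v[:-6],axis=1); j=gr.argmax()
                P.append(m);obs.append(o[j+3]*1.+u@nn);N.append(nn)
        P,obs,N=np.array(P),np.array(obs),np.array(N)
        s=least_squares(lambda x:(proj(cal,body(x,P,z))*N).sum(1)-obs,q,loss="soft_l1",f_scale=.5)
        q=s.x; w=max(4,w-2)
    return q,np.median(np.abs((proj(cal,body(q,P,z))*N).sum(1)-obs))
E
python3 - <<'E'
from h import *
s,c,im=settled(); print(s["tool_pos"],s["tcp_rot"],s["time"]); cv2.imwrite("pics/w2.png",im)
np.savez("w2.npz",**c)
ct=viewer.calibration("top"); it=cv2.imread("pics/top0.png")
for n,q,m in [("board",(554.1,14.8,np.radians(4.3)),BRD),("trowel",(575.8,-324.7,np.radians(-2.8)),BLD)]:
    print(n,"reproj",proj(c,body(q,m)).round().tolist())
    for cc,ii,l in [(c,im,"wrist"),(ct,it,"top")]:
        a,e=edges(cc,ii,q,m); print(n,l,a[:2].round(1),np.degrees(a[2]).round(2),e.round(2))
to([461,-319,120],-2.8)
E
```

```text
[ 499.40776288 -250.72331918  259.50434039] [-1.79990955e+02  5.81954037e-02  9.13273243e-03] 1.65
board reproj [[12.0, 64.0], [130.0, 54.0], [157.0, 173.0], [50.0, 181.0]]
board wrist [556.3  17.3] 4.16 0.78
board top [546.9  12.4] 4.22 1.49
trowel reproj [[358.0, 28.0], [427.0, 32.0], [409.0, 167.0], [348.0, 164.0]]
trowel wrist [ 577.3 -322.4] -3.01 0.04
trowel top [ 576.7 -324.7] -3.35 0.17
shift [-39.1  68.7 140. ] rotvec [-0.  -0.   2.8]
```

```bash
python3 - <<'E'
from h import *
to([462.2,-317.3,110],-3.1); to([462.2,-317.3,45],-3.1)
E
```

```text
shift [-37.9  67.  150. ] rotvec [-0.  -0.   3.1]
shift [-37.9  67.  215. ] rotvec [-0.  -0.   3.1]
```

>>> carry_out([
  [[70,-13,23,45,0,0,1],[70,-26,46,90,0,0,2],[70,-37.9,67,140,0,0,3.1],[70,-37.9,67,170,0,0,3.1],[70,-37.9,67,180,0,0,3.1]],
])

```text
time: 2.33
tool_pos: [459.8, -317.2, 77.5]
tcp_rot: [-179.9, 0.2, -3.2]
ft_force: [0.0, 0.1, -0.1]
finger_gap: 69.8
```

```bash
python3 - <<'E'
from h import *
applied([-37.9,67,180],[0,0,3.1])
s,c,im=settled(n=6); print(s["tool_pos"],s["tcp_rot"])
cv2.imwrite("pics/w3.png",im)
q=(577.,-323.5,np.radians(-3.1)); print(edges(c,im,q,BLD), proj(c,body(q,BLD)).round().tolist())
E
```

```text
cmd [ 462.2 -317.3   80. ] [180.    0.   -3.1] meas [ 459.8 -317.2   77.5] [-179.86    0.2    -3.22] F [ 0.   0.1 -0.1] T [-0.01  0.05  0.02] gap 69.8 t 2.325
[ 463.27767836 -318.1496265    82.04375358] [ 1.79894079e+02 -1.42575069e-01 -3.08580583e+00]
(array([ 5.77076943e+02, -3.22453223e+02, -5.19299064e-02]), np.float64(0.2233145675475754)) [[253.0, -111.0], [388.0, -110.0], [375.0, 159.0], [266.0, 159.0]]
```

View pics/w3.png

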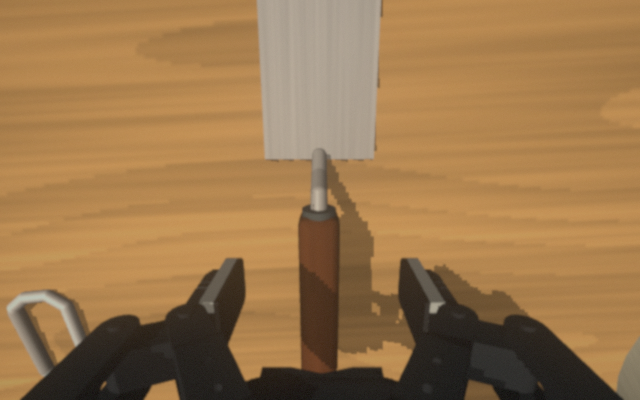

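The handle is centred between the jaws (axis at about column 319, neck at row 150–210). Descend and grip.

>>> carry_out([
  [[70,0,0,12,0,0,0],[70,0,0,25,0,0,0],[70,0,0,35,0,0,0],[70,0,0,35,0,0,0],[40,0,0,35,0,0,0]],
], grip_force=110)

```text
time: 3.25
tool_pos: [462.2, -317.3, 45.0]
tcp_rot: [-180.0, 0.0, -3.1]
ft_force: [0.1, 0.0, -1.0]
finger_gap: 53.3
```

>>> carry_out([
  [[10,0,0,0,0,0,0],[10,0,0,0,0,0,0],[10,0,0,0,0,0,0],[10,0,0,0,0,0,0],[10,0,0,0,0,0,0]],
], grip_force=110)

```text
time: 3.88
tool_pos: [462.5, -317.5, 45.9]
tcp_rot: [180.0, -0.0, -3.1]
ft_force: [-2.6, 1.3, 5.6]
finger_gap: 19.7
```

```bash
python3 - <<'E'
from h import *
applied([0,0,35],[0,0,0])
to([480,-317,105],-3.1); to([554,-290,105],50); to([554,-290,105],94)
E
```

```text
cmd [ 462.2 -317.3   45. ] [180.    0.   -3.1] meas [ 462.5 -317.5   45.9] [ 1.7997e+02 -4.0000e-02 -3.1000e+00] F [-2.6  1.3  5.6] T [0.24 0.33 0.02] gap 19.7 t 3.875
shift [ 17.8  -1.2 -60. ] rotvec [-0. -0.  0.]
shift [ 90.2 -32.2 -60. ] rotvec [  0.    0.  -53.1]
shift [ 90.2 -32.2 -60. ] rotvec [  0.    0.  -97.1]
```

>>> carry_out([
  [[10,0,0,-5,0,0,0],[10,0,0,-15,0,0,0],[10,0,0,-30,0,0,0],[10,0,0,-45,0,0,0],[10,0,0,-60,0,0,0]],
])

```text
time: 4.5
tool_pos: [462.4, -317.5, 106.5]
tcp_rot: [180.0, -0.0, -3.1]
ft_force: [0.5, -0.2, -2.1]
finger_gap: 19.3
```

```bash
python3 - <<'E'
from h import *
applied([0,0,-60],[0,0,0])
s,c,im=settled(n=5); cv2.imwrite("pics/w4.png",im); print(s["tool_pos"],s["tcp_rot"],s["ft_force"],s["wrist_torque"],s["finger_gap"])
si=viewer.snapshot("side")[:,:,::-1]; cv2.imwrite("pics/s4.png",cv2.resize(si[60:210,270:520],None,fx=3,fy=3,interpolation=cv2.INTER_CUBIC))
E
```

```text
cmd [ 462.2 -317.3  105. ] [180.    0.   -3.1] meas [ 462.4 -317.5  106.5] [ 1.7997e+02 -4.0000e-02 -3.1000e+00] F [ 0.5 -0.2 -2.1] T [-0.01  0.15 -0.  ] gap 19.3 t 4.5
[ 462.46201789 -317.52934557  105.54429125] [ 1.79961281e+02 -5.05114711e-02 -3.09744524e+00] [ 0.49307343  0.23780722 -1.96067967] [-0.03766397  0.18170105  0.03696724] 19.73323369935853
```

View pics/w4.png

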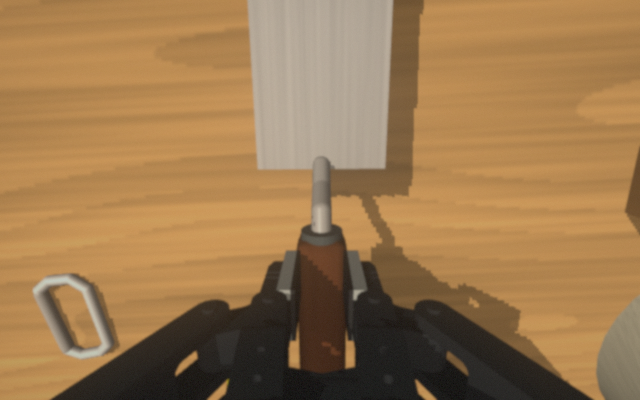

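The trowel is lifted and held straight: the blade's rear corners are at (257,169) and (386,169), and its sides reach the top edge at about 248 and 393. Next I'll fit its attitude relative to the tool.

```bash
cat >> h.py <<'E'
def bladefit(c,im,p,R,draw=None):
    """pose of blade in the tool frame: x0 = dx,dy,dz(mm), roll,pitch,yaw(deg) off nominal; returns fit with weak priors"""
    g=cv2.GaussianBlur(im.astype(np.float32),(0,0),1)
    def P(x,pts):
        pts=np.array(pts,float)+[115,0,-45]           # rel. to grip, trowel axes
        l=Ro.from_euler("xyz",x[3:],degrees=True).apply(pts)+x[:3]
        return p+R.apply(l*[1,-1,-1])
    segs=[((-75,-36,2),(-75,-8,2)),((-75,8,2),(-75,36,2)),((-72,37.5,2),(30,37.5,2)),((-72,-37.5,2),(30,-37.5,2))]
    x=np.zeros(6); w=12
    pr=np.array([2,2,2,.7,2,1.])
    for k in range(5):
        M,O,N=[],[],[]
        for a,b in segs:
            a,b=np.array(a,float),np.array(b,float); e=proj(c,P(x,[a,b])); d=e[1]-e[0]; d/=np.linalg.norm(d); n=np.array([-d[1],d[0]])
            for t in np.linspace(0,1,30):
                m=a+(b-a)*t; u=proj(c,P(x,[m]))[0]; o=np.arange(-w,w+.01,.25); L=(u+o[:,None]*n).astype(np.float32)
                if L.min()<2 or L[:,0].max()>636 or L[:,1].max()>396: continue
                v=cv2.remap(g,L[:,:1].copy(),L[:,1:].copy(),cv2.INTER_LINEAR)[:,0]; gr=np.linalg.norm(v[6:]-v[:-6],axis=1); j=gr.argmax()
                M.append(m);O.append(o[j+3]+u@n);N.append(n)
        M,O,N=map(np.array,(M,O,N))
        f=lambda x:np.r_[(proj(c,P(x,M))*N).sum(1)-O, 3*x/pr]
        s=least_squares(f,x,loss="soft_l1",f_scale=.7); x=s.x; w=max(4,w-3)
    return x,np.median(np.abs(f(x)[:-6])),len(M)
E
python3 - <<'E'
from h import *
c=viewer.calibration("wrist"); im=cv2.imread("pics/w4.png")
p,R=getcmd(); s=r.sense()
print(bladefit(c,im,p,R)); print(s["tool_pos"])
E
```

```text
(array([-0.35742043,  0.33944025, -0.53443452,  0.03914142,  1.95452587,
        0.42941898]), np.float64(0.032345077841881675), 108)
[ 461.78345331 -316.95682748  104.31199388]
```

View pics/s4.png

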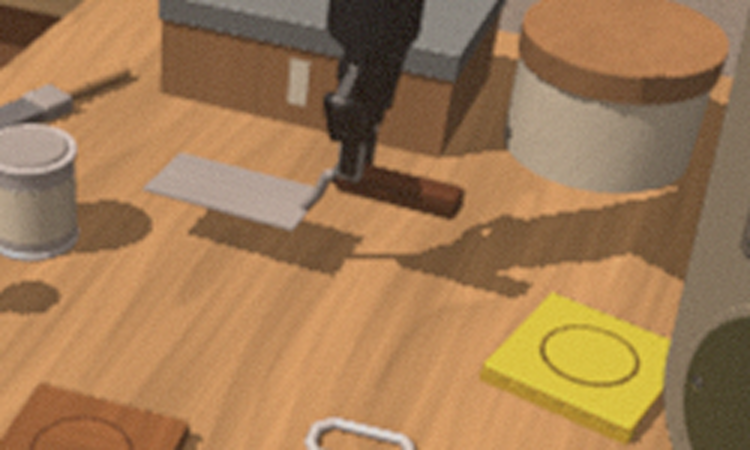

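```bash
sed -i 's/def bladefit(c,im,p,R,draw=None):/def bladefit(c,im,p,R,segs=None):/; s/^    segs=\[((-75,-36,2).*/    segs=segs or SEGW/' h.py
cat >> h.py <<'E'
SEGW=[((-75,-36,2),(-75,-8,2)),((-75,8,2),(-75,36,2)),((-72,37.5,2),(30,37.5,2)),((-72,-37.5,2),(30,-37.5,2))]
SEGF=[((-72,37.5,2),(72,37.5,2)),((-72,-37.5,2),(72,-37.5,2)),((75,-35,2),(75,35,2)),((-75,10,2),(-75,35,2))]
E
python3 - <<'E'
from h import *
p,R=getcmd(); c=viewer.calibration("side")
p0=p-[0,0,60]
a=cv2.imread("pics/side0.png"); b=viewer.snapshot("side")[:,:,::-1].copy()
np.set_printoptions(precision=2,suppress=True)
print(bladefit(c,a,p0,R,SEGF)); print(bladefit(c,b,p,R,SEGF))
ct=viewer.calibration("top"); a=cv2.imread("pics/top0.png"); b=viewer.snapshot("top")[:,:,::-1].copy()
print(bladefit(ct,a,p0,R,SEGF)); 
E
```

```text
(array([ 0.29,  0.28, -0.19, -0.03,  0.28,  0.09]), np.float64(0.02459321478846732), 120)
(array([-0.78,  0.23, -2.04, -0.06,  1.67,  0.15]), np.float64(0.2244111424877211), 120)
(array([-0.25, -0.67,  0.12, -0.07, -0.04, -0.14]), np.float64(0.02216752097613295), 120)
```

Both cameras agree that the blade sags nose-down by about 1.8° in the grip, and I'll compensate for that with the tool pitch. Next I'll turn the trowel to lie along the board's tunnel, in front of its −y end.

```bash
python3 - <<'E'
from h import *
to([520,-300,105],37); to([540,-285,105],45)
E
```

```text
shift [ 56.8 -20.4  -0. ] rotvec [  0.    0.  -40.1]
shift [ 76.  -36.4  -0. ] rotvec [  0.    0.  -48.1]
```

>>> carry_out([
  [[10,9,-3,0,0,0,-6],[10,22,-8,0,0,0,-15],[10,34,-13,0,0,0,-24],[10,46,-17,0,0,0,-33],[10,57,-20,0,0,0,-40.1]],
], grip_force=120)

```text
time: 5.52
tool_pos: [520.2, -300.0, 104.2]
tcp_rot: [-179.9, 0.0, 37.3]
ft_force: [0.5, -0.3, -2.2]
finger_gap: 19.4
```

```bash
python3 - <<'E'
from h import *
applied([57,-20,0],[0,0,-40.1]); to([575.5,-263.2,100],77)
E
```

```text
cmd [ 520.2 -300.4  105. ] [180.   0.  37.] meas [ 520.2 -300.   104.2] [-1.7993e+02  2.0000e-02  3.7270e+01] F [ 0.5 -0.3 -2.2] T [-0.12  0.14  0.04] gap 19.4 t 5.525
shift [66.6  3.6  5. ] rotvec [ -0.   0. -40.]
```

>>> carry_out([
  [[10,13,1,1,0,0,-8],[10,26,1.5,2,0,0,-16],[10,40,2,3,0,0,-24],[10,53,3,4,0,0,-32],[10,66.6,3.6,5,0,0,-40]],
])

```text
time: 6.15
tool_pos: [575.5, -262.8, 99.1]
tcp_rot: [-179.9, -0.0, 77.3]
ft_force: [0.5, 0.0, -2.2]
finger_gap: 19.5
```

```bash
python3 - <<'E'
from h import *
applied([66.6,3.6,5],[0,0,-40]); to([575.5,-263.2,85],94,-1.8)
E
```

```text
cmd [ 575.5 -263.2  100. ] [180.   0.  77.] meas [ 575.5 -262.8   99.1] [-1.7994e+02 -1.0000e-02  7.7260e+01] F [ 0.5  0.  -2.2] T [-0.17 -0.06 -0.01] gap 19.5 t 6.15
shift [-0. -0. 15.] rotvec [  0.3   1.8 -17. ]
```

>>> carry_out([
  [[10,0,0,4,0,0.6,-6],[10,0,0,9,0.2,1.2,-12],[10,0,0,15,0.3,1.8,-17],[10,0,0,15,0.3,1.8,-17],[10,0,0,15,0.3,1.8,-17]],
])

```text
time: 6.78
tool_pos: [575.5, -263.2, 84.8]
tcp_rot: [-180.0, -1.8, 93.9]
ft_force: [-0.1, -0.7, -1.1]
finger_gap: 18.9
```

```bash
python3 - <<'E'
from h import *
np.set_printoptions(precision=2,suppress=True)
applied([0,0,15],[.3,1.8,-17]); p,R=getcmd()
Rl=Ro.from_euler("xyz",[180,0,94],degrees=True)
s,c,im=settled(n=2); print("wrist rel tool",bladefit(c,im,p,R))
ims={}
for n in ["side","top"]:
    b=viewer.snapshot(n)[:,:,::-1].copy(); cc=viewer.calibration(n); ims[n]=b; cv2.imwrite(f"pics/{n}5.png",b)
    print(n,"rel level",bladefit(cc,b,p,Rl,SEGF))
a=cv2.resize(ims["top"][130:230,280:480],None,fx=3.9,fy=3.9,interpolation=cv2.INTER_CUBIC)
b=cv2.resize(ims["side"][110:260,230:430],None,fx=3.9,fy=3.9,interpolation=cv2.INTER_CUBIC)[:,:780]
v=np.vstack([a,cv2.resize(b,(780,585))[:210]]) 
cv2.imwrite("pics/t5.png",a); cv2.imwrite("pics/s5.png",b)
E
```

```text
cmd [ 575.5 -263.2   85. ] [-180.    -1.8   94. ] meas [ 575.5 -263.2   84.8] [-179.95   -1.82   93.89] F [-0.1 -0.7 -1.1] T [-0.15  0.01 -0.01] gap 18.9 t 6.775
wrist rel tool (array([-0.62, -0.55, -0.28, -0.02,  1.74,  0.35]), np.float64(0.021155678335929906), 108)
side rel level (array([ 0.01,  0.39, -0.19,  0.02, -0.2 ,  0.09]), np.float64(0.027815401962286046), 120)
top rel level (array([-1.98,  0.43,  0.08,  0.01,  0.25,  0.21]), np.float64(0.017973011098746383), 120)
```

View pics/s5.png

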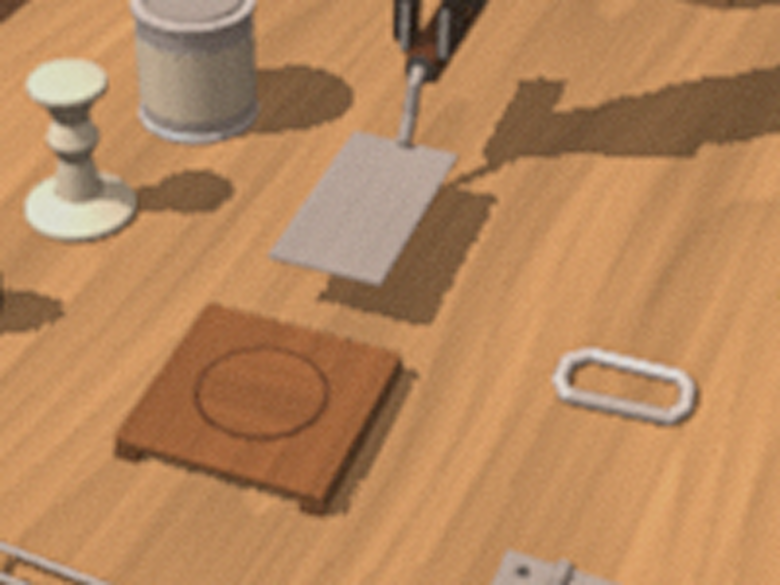

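The side view shows the blade level and in line with the tunnel. The board's top corners in the crop are at (212,305), (400,352), (322,502), (118,440). I'll fit the board pose from this view too.

```bash
python3 - <<'E'
from h import *
np.set_printoptions(precision=2,suppress=True)
c=viewer.calibration("side"); px=[(230+(u+.5)/3.9-.5,110+(v+.5)/3.9-.5) for u,v in [(118,440),(212,305),(400,352),(322,502)]]
q,e=fit(c,BRD,px,(555,16,.07)); print(q[:2],np.degrees(q[2]),e)
im=cv2.imread("pics/side5.png"); a,e=edges(c,im,q,BRD,w=5); print(a[:2],np.degrees(a[2]),e)
ct=viewer.calibration("top"); a,e=edges(ct,cv2.imread("pics/top5.png"),q,BRD,w=4); print(a[:2],np.degrees(a[2]),e)
to([575.5,-263.2,49.5],94,-1.8)
b=a
by=np.array([-np.sin(q[2]),np.cos(q[2])])
for d in (165,60,4): print(d, q[:2]-by*(d+115))
E
```

```text
[553.97  20.18] 4.2937622494010945 1.2386914510622091
[555.85  25.69] 4.258221300711876 0.4859581843285383
[555.3   13.01] 5.591408067685012 0.9073703163509492
shift [-1.1 -0.  35.5] rotvec [-0. -0.  0.]
165 [ 574.93 -259.03]
60 [ 567.07 -154.33]
4 [562.88 -98.48]
```

>>> carry_out([
  [[10,0,0,10,0,0,0],[10,-0.5,0,22,0,0,0],[10,-1,0,32,0,0,0],[10,-1.1,0,36,0,0,0],[10,-1.1,0,36,0,0,0]],
])

```text
time: 7.6
tool_pos: [575.2, -263.0, 48.3]
tcp_rot: [-179.9, -1.9, 94.0]
ft_force: [-0.2, 0.5, -1.7]
finger_gap: 18.8
```

```bash
python3 - <<'E'
from h import *
applied([-1.1,0,36],[0,0,0])
to([569.2,-178.2,49],94,-1.8); to([563.9,-107.7,49],94,-1.8)
E
```

```text
cmd [ 575.5 -263.1   49. ] [-180.    -1.8   94. ] meas [ 575.2 -263.    48.3] [-179.92   -1.85   94.  ] F [-0.2  0.5 -1.7] T [-0.19 -0.03 -0.02] gap 18.8 t 7.6
shift [85.1 -0.4  2.7] rotvec [-0. -0.  0.]
shift [155.8  -0.7   4.9] rotvec [-0. -0.  0.]
```

>>> carry_out([
  [[10,12,0,0.4,0,0,0],[10,26,-0.1,0.8,0,0,0],[10,40,-0.2,1.3,0,0,0],[10,54,-0.3,1.7,0,0,0],[10,66,-0.3,2.1,0,0,0]],
])

```text
time: 8.22
tool_pos: [570.6, -196.0, 49.1]
tcp_rot: [-180.0, -1.8, 94.0]
ft_force: [-0.0, -0.5, -2.4]
finger_gap: 19.3
```

```bash
python3 - <<'E'
from h import *
applied([66,-.3,2.1],[0,0,0])
to([563.9,-107.7,49],94,-1.8)
E
```

```text
cmd [ 570.6 -197.3   49. ] [-180.    -1.8   94. ] meas [ 570.6 -196.    49.1] [-179.97   -1.82   94.04] F [-0.  -0.5 -2.4] T [-0.18 -0.01  0.03] gap 19.3 t 8.225
shift [89.8 -0.4  2.8] rotvec [-0. -0.  0.]
```

No contact force. Continue the insertion.

>>> carry_out([
  [[10,18,-0.1,0.6,0,0,0],[10,38,-0.2,1.2,0,0,0],[10,58,-0.3,1.8,0,0,0],[10,76,-0.4,2.4,0,0,0],[10,89.8,-0.4,2.8,0,0,0]],
])

```text
time: 8.85
tool_pos: [563.8, -106.3, 49.0]
tcp_rot: [-180.0, -1.8, 94.0]
ft_force: [-0.2, 1.2, -1.6]
finger_gap: 19.3
```

```bash
python3 - <<'E'
from h import *
applied([89.8,-.4,2.8],[0,0,0])
s,c,im=settled(n=4)
np.savez("w6.npz",**c)
cv2.imwrite("pics/w6.png",im)
p,R=getcmd()
# rear board edge prediction vs offset: blade-frame x of board's rear top edge at z=18 world
E2=[(d,proj(c,[p+np.array([-np.sin(np.radians(4.2)),np.cos(np.radians(4.2)),0])*(115+d)+[0,0,18-p[2]]])[0].round(1).tolist()) for d in (-62,-58,-54,-50)]
print(E2)
t=viewer.snapshot("top")[:,:,::-1]; cv2.imwrite("pics/t6.png",cv2.resize(t[110:240,260:420],None,fx=4,fy=4,interpolation=cv2.INTER_CUBIC))
z=np.zeros((400,160,3),np.uint8)
E
```

```text
cmd [ 563.9 -107.7   49. ] [-180.    -1.8   94. ] meas [ 563.8 -106.3   49. ] [-179.97   -1.82   94.04] F [-0.2  1.2 -1.6] T [-0.16  0.    0.01] gap 19.3 t 8.85
[(-62, [320.0, 148.5]), (-58, [320.0, 141.0]), (-54, [320.0, 133.4]), (-50, [320.0, 125.7])]
```

View pics/w6.png

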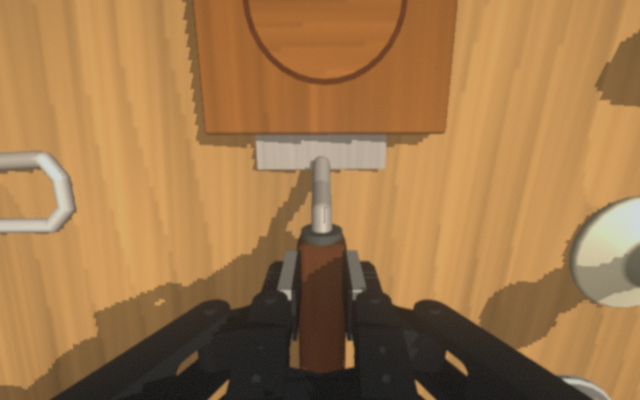

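The board's rear edge is at row 132, which is 53 mm behind the blade origin. Its corners are at columns 206 and 445, against a blade centred on 321, so the board is square and about 2 mm off laterally. I'll go 6 mm deeper and centre it, then tip the nose up slightly and start the lift.

>>> carry_out([
  [[10,3,1,0.1,0,0,0],[10,6,2,0.2,0,0,0],[10,6,2,0.2,0,0.6,0],[10,6,2,0.2,0,1.2,0],[10,6.1,2,-1.8,0,1.2,0]],
])

```text
time: 9.72
tool_pos: [565.3, -101.8, 50.8]
tcp_rot: [-179.9, -3.0, 94.0]
ft_force: [-0.8, 0.2, -2.6]
finger_gap: 19.0
```

>>> carry_out([
  [[10,0.1,0,-2,0,0,0],[10,0.2,0,-4,0,0,0],[10,0.3,0,-6,0,0,0],[10,0.5,0,-9,0,0,0],[10,0.6,0,-12,0,0,0]],
])

```text
time: 10.35
tool_pos: [565.5, -101.5, 63.2]
tcp_rot: [-180.0, -3.0, 94.0]
ft_force: [0.4, -0.4, -3.0]
finger_gap: 19.0
```

```bash
python3 - <<'E'
from h import *
np.set_printoptions(precision=2,suppress=True)
applied([6.1,2,-1.8],[0,1.2,0]); applied([.6,0,-12],[0,0,0])
s,c,im=settled(n=4); print(s["tool_pos"],s["tcp_rot"],s["ft_force"],s["wrist_torque"],s["finger_gap"])
cv2.imwrite("pics/w7.png",im)
p,R=getcmd()
SEGR=[((-75,-36,2),(-75,-8,2)),((-75,8,2),(-75,36,2)),((-74,37.5,2),(-64,37.5,2)),((-74,-37.5,2),(-64,-37.5,2))]
print(bladefit(c,im,p,R,SEGR))
si=viewer.snapshot("side")[:,:,::-1]; tp=viewer.snapshot("top")[:,:,::-1]; cv2.imwrite("pics/side7.png",si); cv2.imwrite("pics/top7.png",tp)
a=cv2.resize(si[150:260,240:350],(400,400),interpolation=cv2.INTER_CUBIC); b=cv2.resize(im[0:200,180:480],(400,267))
b=cv2.copyMakeBorder(b,0,133,0,0,cv2.BORDER_CONSTANT)
cv2.imwrite("pics/m7.png",np.hstack([a,b]))
E
```

```text
cmd [ 565.5 -101.5   51. ] [-180.   -3.   94.] meas [ 565.5 -101.5   63.2] [-179.97   -3.02   94.01] F [ 0.4 -0.4 -3. ] T [-0.35 -0.04 -0.02] gap 19.0 t 10.35
cmd [ 565.5 -101.6   63. ] [-180.   -3.   94.] meas [ 565.5 -101.5   63.2] [-179.97   -3.02   94.01] F [ 0.4 -0.4 -3. ] T [-0.35 -0.04 -0.02] gap 19.0 t 10.35
[ 565.73 -101.62   63.33] [180.    -3.01  94.  ] [ 0.46 -0.98 -3.  ] [-0.34 -0.03  0.01] 19.388238347404442
(array([-0.92, -0.8 , -0.16, -0.02,  2.97,  0.39]), np.float64(0.025988751237463248), 120)
```

View pics/m7.png

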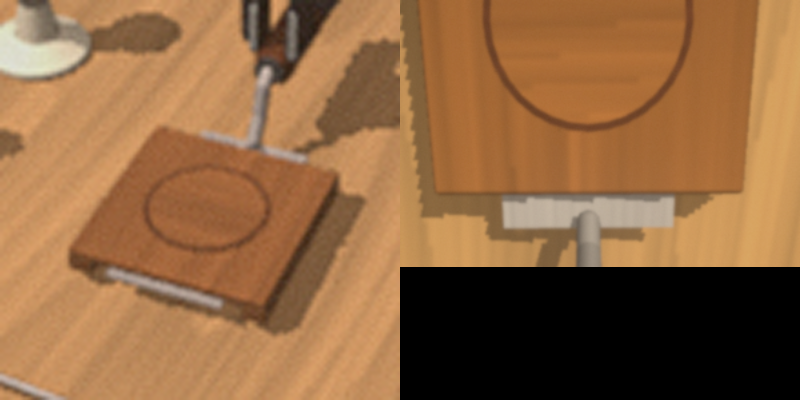

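The board is lifted and sits level: in the side crop the blade tip shows evenly under it, and in the wrist crop its rear edge is straight and clear of the neck. Now I'll fit the rack precisely from the wires in both views.

```bash
cat > rack.py <<'E'
from h import *
from scipy.optimize import minimize
np.set_printoptions(precision=2,suppress=True)
def pts(q):
    x,y,a,X=q
    W=[(u,v,28) for v in np.arange(-90,91,18) for u in np.linspace(-85,85,60)]
    C=[(u*X,v,24) for u in(-1,0,1) for v in np.linspace(-88,88,60)]
    return body((x,y,a),W+C)
H={}
for n in("top","side"):
    g=cv2.imread(f"pics/{n}0.png").astype(np.float32); g=g.min(2) # bright neutral steel: high min channel
    H[n]=(viewer.calibration(n),cv2.GaussianBlur(g,(0,0),.8)-cv2.GaussianBlur(g,(0,0),5))
def sc(q,names):
    t=0
    for n in names:
        c,h=H[n]; u=proj(c,pts(q)).astype(np.float32); t-=cv2.remap(h,u[:,:1].copy(),u[:,1:].copy(),cv2.INTER_LINEAR).mean()
    return t
for names in (["top"],["side"],["top","side"]):
    best=min((minimize(sc,[545+dx,277+dy,np.radians(a),X],args=(names,),method="Nelder-Mead",options=dict(initial_simplex=np.array([545+dx,277+dy,np.radians(a),X])+np.vstack([np.zeros(4),np.diag([3,3,.02,2])]))) for dx in(-5,0,5) for dy in(-6,0,6) for a in(-1,2) for X in(88,)),key=lambda s:s.fun)
    print(names,best.x[:2],np.degrees(best.x[2]),best.x[3],best.fun)
E
python3 rack.py; python3 - <<'E'
from h import *
im=cv2.imread("pics/side7.png"); it=cv2.imread("pics/top7.png")
to([565,-101,100],94,-3)
E
```

```text
['top'] [546.97 282.51] 0.27169492748472074 90.18920756477613 -16.926586151123047
['side'] [548.19 283.01] 0.27299567851688905 90.3761853126135 -30.940650939941406
['top', 'side'] [547.93 282.88] 0.26840272811579685 90.32374993863536 -47.423301696777344
shift [  2.5  -0.5 -36.9] rotvec [-0. -0.  0.]
```

```bash
cat > brd.py <<'E'
from h import *
from scipy.optimize import minimize
import sys
np.set_printoptions(precision=2,suppress=True)
def board(files,q0,ztop=None):
    """circle groove + outline fit: x,y,yaw(deg),ztop"""
    H={}
    for n,f in files.items():
        im=cv2.imread(f).astype(np.float32); g=im.sum(2)/3
        H[n]=(viewer.calibration(n),cv2.GaussianBlur(g,(0,0),.8)-cv2.GaussianBlur(g,(0,0),3))
    t=np.linspace(0,2*np.pi,240)[:-1]
    def sc(q,R=40):
        z=q[2] if ztop is None else ztop
        P=np.c_[q[0]+R*np.cos(t),q[1]+R*np.sin(t),np.full(len(t),z)]; s=0
        for c,h in H.values():
            u=proj(c,P).astype(np.float32); s+=cv2.remap(h,u[:,:1].copy(),u[:,1:].copy(),cv2.INTER_LINEAR).mean()
        return s
    best=None
    for R in (38.5,39.25,40):
        for dx in(-4,0,4):
            for dy in(-4,0,4):
                x0=np.array([q0[0]+dx,q0[1]+dy,q0[2]]); s=minimize(sc,x0,args=(R,),method="Nelder-Mead",options=dict(initial_simplex=x0+np.vstack([np.zeros(3),np.diag([3,3,3])])))
                if best is None or s.fun<best[0]: best=(s.fun,s.x,R)
    return best
if __name__=="__main__":
    print("before both",board({"top":"pics/top5.png","side":"pics/side5.png"},(555,17,18)))
    for n in("top","side"): print(n,board({n:f"pics/{n}5.png"},(555,17,18),18))
    print("now",board({"top":"pics/top7.png","side":"pics/side7.png"},(555,17,33)))
E
python3 brd.py
```

```text
before both (np.float64(-16.18919563293457), array([557.22,  15.76,  16.46]), 38.5)
top (np.float64(-6.826765537261963), array([556.1 ,  15.53,  14.52]), 38.5)
side (np.float64(-9.556424140930176), array([556.65,  17.12,  10.51]), 38.5)
now (np.float64(-15.981807708740234), array([557.24,  15.6 ,  27.29]), 38.5)
```

The rack fit agrees in both views: (547.7, 282.8), yaw 0.27°. The board is now at (557.2, 15.6) with its feet about 11 mm up. Lift on and carry it over.

>>> carry_out([
  [[10,0.3,0,-6,0,0,0],[10,0.9,0,-16,0,0,0],[10,1.5,0,-28,0,0,0],[10,2.1,0,-40,0,0,0],[10,2.5,0,-47,0,0,0]],
])

```text
time: 11.28
tool_pos: [566.2, -101.8, 111.7]
tcp_rot: [179.9, -3.0, 94.0]
ft_force: [0.2, -0.4, -4.7]
finger_gap: 19.3
```

```bash
python3 - <<'E'
from h import *
applied([2.5,0,-47],[0,0,0]); 
for f in (.25,.5,.75,1): to(np.array([565.6,-101.6,110])*(1-f)+np.array([548,165.3,110])*f,94-3.95*f,-3)
E
```

```text
cmd [ 565.5 -101.5  110.1] [-180.   -3.   94.] meas [ 566.2 -101.8  111.7] [179.93  -2.98  94.01] F [ 0.2 -0.4 -4.7] T [-0.35 -0.05 -0.05] gap 19.3 t 11.275
shift [66.7  0.3  3.6] rotvec [-0.1 -0.   1. ]
shift [133.5   0.6   7.1] rotvec [-0.1 -0.   2. ]
shift [200.3   0.9  10.7] rotvec [-0.2 -0.   3. ]
shift [267.    1.1  14.2] rotvec [-0.2 -0.   3.9]
```

>>> carry_out([
  [[10,5,0,0.3,0,0,0],[10,14,0,0.7,0,0,0.2],[10,26,0,1.4,0,0,0.4],[10,40,0,2.1,0,0,0.6],[10,55,0.2,2.9,0,0,0.8]],
])

```text
time: 11.9
tool_pos: [561.6, -45.3, 109.8]
tcp_rot: [-179.9, -3.0, 93.2]
ft_force: [0.8, -0.8, -2.7]
finger_gap: 18.8
```

>>> carry_out([
  [[10,16,0,0.8,0,0,0.2],[10,32,0,1.7,0,0,0.4],[10,48,0,2.5,0,0,0.7],[10,64,0,3.4,0,0,0.9],[10,80,0,4.2,0,0,1.2]],
])

```text
time: 12.52
tool_pos: [557.3, 34.5, 110.1]
tcp_rot: [-179.9, -3.0, 92.0]
ft_force: [0.7, 0.5, -2.7]
finger_gap: 18.9
```

```bash
python3 - <<'E'
from h import *
applied([55,.2,2.9],[0,0,.8]);applied([80,0,4.2],[0,0,1.2])
to([548,165.3,110],90.05,-3); 
E
```

```text
cmd [561.9 -46.6 110.1] [-179.9   -3.    93.2] meas [557.3  34.5 110.1] [-179.86   -3.02   91.98] F [ 0.7  0.5 -2.7] T [-0.31 -0.02 -0.06] gap 18.9 t 12.525
cmd [557.4  33.4 110.1] [-179.9   -3.    92. ] meas [557.3  34.5 110.1] [-179.86   -3.02   91.98] F [ 0.7  0.5 -2.7] T [-0.31 -0.02 -0.06] gap 18.9 t 12.525
shift [132.   -4.8   7.1] rotvec [-0.2 -0.   1.9]
```

>>> carry_out([
  [[10,16,-0.6,0.9,0,0,0.2],[10,32,-1.2,1.7,0,0,0.5],[10,48,-1.8,2.6,-0.1,0,0.7],[10,64,-2.4,3.4,-0.1,0,0.9],[10,79,-3,4.2,-0.1,0,1.1]],
])

```text
time: 13.15
tool_pos: [551.5, 113.4, 110.1]
tcp_rot: [-179.9, -3.0, 90.9]
ft_force: [0.6, 0.2, -4.1]
finger_gap: 19.0
```

>>> carry_out([
  [[10,15,-0.5,0.8,0,0,0.2],[10,28,-1,1.5,0,0,0.4],[10,39,-1.4,2.1,-0.1,0,0.6],[10,48,-1.6,2.6,-0.1,0,0.8],[10,53,-1.7,2.8,-0.1,0,0.8]],
])

```text
time: 13.78
tool_pos: [549.0, 165.9, 110.0]
tcp_rot: [-180.0, -3.0, 90.1]
ft_force: [-0.5, -0.1, -3.5]
finger_gap: 18.7
```

```bash
python3 - <<'E'
from h import *
from brd import board
applied([79,-3,4.2],[-.1,0,1.1]);applied([53,-1.7,2.8],[-.1,0,.8])
s,c,im=settled(n=4); cv2.imwrite("pics/w8.png",im); print(s["tool_pos"],s["tcp_rot"])
for n in("top","side"): cv2.imwrite(f"pics/{n}8.png",viewer.snapshot(n)[:,:,::-1])
print(board({"top":"pics/top8.png","side":"pics/side8.png"},(547,283,74)))
p,R=getcmd()
SEGR=[((-75,-36,2),(-75,-8,2)),((-75,8,2),(-75,36,2)),((-74,37.5,2),(-64,37.5,2)),((-74,-37.5,2),(-64,-37.5,2))]
print(bladefit(c,im,p,R,SEGR))
a=cv2.resize(cv2.imread("pics/side8.png")[200:360,150:350],(500,400),interpolation=cv2.INTER_CUBIC); b=cv2.resize(im[0:400,180:480],(300,400))
cv2.imwrite("pics/m8.png",np.hstack([a,b]))
E
```

```text
cmd [551.6 112.4 110.1] [-179.9   -3.    90.9] meas [549.  165.9 110. ] [-179.96   -3.01   90.11] F [-0.5 -0.1 -3.5] T [-0.37 -0.01 -0.02] gap 18.7 t 13.775
cmd [549.1 165.4 110.1] [-180.    -3.    90.1] meas [549.  165.9 110. ] [-179.96   -3.01   90.11] F [-0.5 -0.1 -3.5] T [-0.37 -0.01 -0.02] gap 18.7 t 13.775
[549.09 165.43 110.03] [-179.96   -3.     90.11]
(np.float64(-18.056156158447266), array([549.  , 283.01,  74.07]), 38.5)
(array([-0.44, -0.66, -0.31, -0.02,  3.4 ,  0.58]), np.float64(0.029326669722081533), 120)
```

View pics/m8.png

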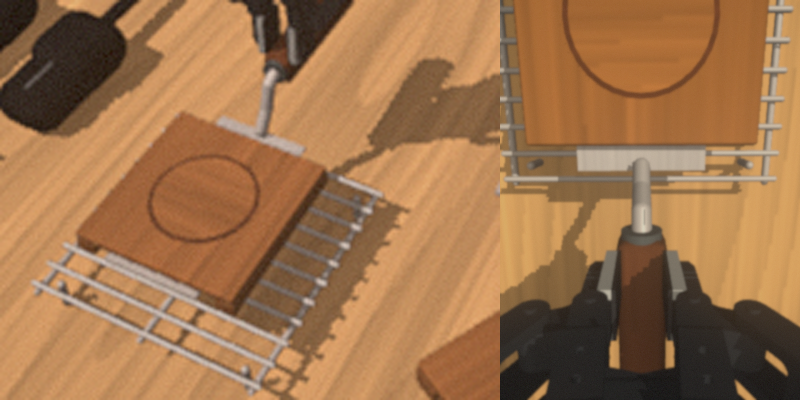

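```bash
python3 - <<'E'
from h import *
np.set_printoptions(precision=2,suppress=True)
im=cv2.imread("pics/w8.png"); c=viewer.calibration("wrist"); g=cv2.GaussianBlur(im.astype(np.float32),(0,0),1)
def edge(xs,lo,hi,sgn,ch):
    P=[]
    for x in xs:
        v=g[lo:hi,x,ch]; d=(v[2:]-v[:-2])*sgn; j=int(d.argmax())
        if 0<j<len(d)-1: off=(d[j-1]-d[j+1])/(2*(d[j-1]-2*d[j]+d[j+1])); P.append((x,lo+1+j+off))
    P=np.array(P); k=np.polyfit(P[:,0],P[:,1],1); r=P[:,1]-np.polyval(k,P[:,0]); m=abs(r)<1; k=np.polyfit(P[m,0],P[m,1],1); return k
for n,xs,lo,hi,s,ch,z in [("board edge",range(215,430,3),132,155,-1,2,75),("blade rear",list(range(262,305,2))+list(range(335,380,2)),160,180,-1,0,65),("wire",range(220,440,3),172,186,1,0,28)]:
    k=edge(xs,lo,hi,s,ch); a,b=[onz(c,(x,np.polyval(k,x)),z) for x in (220,420)]
    print(n,k,"world yaw",np.degrees(np.arctan2(a[1]-b[1],a[0]-b[0]))%180, a,b)
E
```

```text
board edge [ -0.   144.29] world yaw 0.3822319394928968 [493.57 220.33  75.  ] [604.12 221.07  75.  ]
blade rear [ -0.01 173.12] world yaw 0.6465858426488751 [489.39 203.35  65.  ] [608.21 204.69  65.  ]
wire [ -0.   176.53] world yaw 0.25105743701979577 [477.81 194.32  28.  ] [619.56 194.94  28.  ]
```

The board and the wires are parallel (0.38° against 0.25°), and the board centre is 1.3 mm off in x. Correct that and lower gently.

>>> carry_out([
  [[10,-0.1,-0.4,3,0,0,0],[10,-0.4,-0.9,8,0,0,0],[10,-0.7,-1.3,14,0,0,0],[10,-1,-1.3,20,0,0,0],[10,-1.2,-1.3,23,0,0,0]],
])

```text
time: 14.7
tool_pos: [547.4, 165.3, 86.2]
tcp_rot: [-179.9, -3.0, 90.1]
ft_force: [-0.2, 0.0, -3.3]
finger_gap: 19.3
```

>>> carry_out([
  [[10,-0.1,0,1.2,0,0,0],[10,-0.1,0,2.4,0,0,0],[10,-0.2,0,3.6,0,0,0],[10,-0.2,0,4.5,0,0,0],[10,-0.3,0,5,0,0,0]],
])

```text
time: 15.32
tool_pos: [548.0, 165.4, 82.2]
tcp_rot: [-180.0, -3.0, 90.1]
ft_force: [0.4, -0.1, -3.1]
finger_gap: 19.1
```

```bash
python3 - <<'E'
from h import *
applied([-1.2,-1.3,23],[0,0,0]);applied([-.3,0,5],[0,0,0])
p,R=getcmd(); to([p[0],p[1],79],90.1,-1.8)
E
```

```text
cmd [547.8 165.4  87. ] [-180.    -3.    90.1] meas [548.  165.4  82.2] [-179.98   -3.02   90.1 ] F [ 0.4 -0.1 -3.1] T [-0.33 -0.08  0.  ] gap 19.1 t 15.325
cmd [547.8 165.4  82. ] [-180.    -3.    90.1] meas [548.  165.4  82.2] [-179.98   -3.02   90.1 ] F [ 0.4 -0.1 -3.1] T [-0.33 -0.08  0.  ] gap 19.1 t 15.325
shift [-0.2  0.   3. ] rotvec [-0.  -1.2 -0. ]
```

>>> carry_out([
  [[10,0,0,0.8,0,0,0],[10,-0.1,0,1.6,0,-0.3,0],[10,-0.1,0,2.4,0,-0.6,0],[10,-0.2,0,3,0,-0.9,0],[10,-0.2,0,3,0,-1.2,0]],
])

```text
time: 15.95
tool_pos: [547.8, 165.4, 79.0]
tcp_rot: [-180.0, -1.8, 90.1]
ft_force: [-0.1, -0.9, -2.8]
finger_gap: 19.2
```

```bash
python3 - <<'E'
from h import *
from brd import board
applied([-.2,0,3],[0,-1.2,0])
for n in("top","side"): cv2.imwrite(f"pics/{n}9.png",viewer.snapshot(n)[:,:,::-1])
print(board({"top":"pics/top9.png","side":"pics/side9.png"},(548,283,46)))
s,c,im=settled(n=2); p,R=getcmd(); cv2.imwrite("pics/w9.png",im)
SEGR=[((-75,-36,2),(-75,-8,2)),((-75,8,2),(-75,36,2)),((-74,37.5,2),(-64,37.5,2)),((-74,-37.5,2),(-64,-37.5,2))]
print(bladefit(c,im,p,R,SEGR)); print(s["wrist_torque"],s["ft_force"])
E
```

```text
cmd [547.8 165.3  79. ] [-180.    -1.8   90.1] meas [547.8 165.4  79. ] [-179.96   -1.79   90.1 ] F [-0.1 -0.9 -2.8] T [-0.21 -0.02  0.02] gap 19.2 t 15.95
(np.float64(-18.435935974121094), array([548.07, 283.63,  46.62]), 38.5)
(array([-0.42, -0.58, -0.51, -0.01,  1.91,  0.35]), np.float64(0.21701448342868446), 120)
[-0.21  0.03  0.01] [-0.27  0.15 -1.7 ]
```

The board rests on the rack at (548.1, 283.6) with its top at about 48 mm, and the wrist torque is back to trowel-only. Draw the trowel out.

>>> carry_out([
  [[10,-3,0,-0.1,0,0,0],[10,-8,0,-0.3,0,0,0],[10,-15,0,-0.5,0,0,0],[10,-25,0,-0.8,0,0,0],[10,-37,0,-1.2,0,0,0]],
])

```text
time: 16.77
tool_pos: [547.8, 127.4, 79.1]
tcp_rot: [-180.0, -1.8, 90.1]
ft_force: [0.3, 0.4, -1.0]
finger_gap: 18.9
```

```bash
python3 - <<'E'
from h import *
from brd import board
applied([-37,0,-1.2],[0,0,0])
for n in("top","side"): cv2.imwrite(f"pics/{n}10.png",viewer.snapshot(n)[:,:,::-1])
print(board({"top":"pics/top10.png","side":"pics/side10.png"},(548,283,46)))
p,R=getcmd(); to([p[0]+.6,p[1]-160,79],90.1,-1.8)
E
```

```text
cmd [547.8 128.3  79.1] [-180.    -1.8   90.1] meas [547.8 127.4  79.1] [-179.96   -1.81   90.1 ] F [ 0.3  0.4 -1. ] T [-0.17 -0.02 -0.  ] gap 18.9 t 16.775
(np.float64(-14.848932266235352), array([545.88, 286.38,  51.21]), 38.5)
shift [-159.9    0.3   -5. ] rotvec [-0. -0. -0.]
```

```bash
python3 - <<'E'
from h import *
from brd import board
for k in (9,10):
  for n in("top","side"): print(k,n,board({n:f"pics/{n}{k}.png"},(548,283,46.6),46.6))
for n in("top","side"):
  a=cv2.imread(f"pics/{n}9.png").astype(int);b=cv2.imread(f"pics/{n}10.png").astype(int)
  u=proj(viewer.calibration(n),body((548,283.5,0),[(dx,dy,48) for dx in(-60,60) for dy in(-60,60)])); x0,y0=u.min(0).astype(int);x1,y1=u.max(0).astype(int)
  print(n,(abs(a-b).sum(2)[y0:y1,x0:x1]>60).mean())
E
```

```text
9 top (np.float64(-6.028011798858643), array([546.96, 282.92,  41.34]), 38.5)
9 side (np.float64(-12.902924537658691), array([548.4 , 283.68,  39.65]), 38.5)
10 top (np.float64(-6.218561172485352), array([516.38, 288.81,  64.86]), 38.5)
10 side (np.float64(-12.672871589660645), array([548.4 , 283.68,  48.05]), 38.5)
top 0.8172268907563025
side 0.06701748955270082
```

The side view shows the board hasn't moved; the top view is blocked by the arm. Continue.

>>> carry_out([
  [[10,-14,0,-0.4,0,0,0],[10,-30,0,-0.9,0,0,0],[10,-48,0.1,-1.5,0,0,0],[10,-66,0.1,-2.1,0,0,0],[10,-84,0.2,-2.6,0,0,0]],
])

```text
time: 17.5
tool_pos: [548.2, 42.8, 79.0]
tcp_rot: [-180.0, -1.8, 90.1]
ft_force: [0.4, -0.2, -1.5]
finger_gap: 19.1
```

>>> carry_out([
  [[10,-18,0,-0.6,0,0,0],[10,-38,0.1,-1.2,0,0,0],[10,-58,0.1,-1.8,0,0,0],[10,-78,0.2,-2.4,0,0,0],[10,-95,0.2,-3,0,0,0]],
])

```text
time: 18.12
tool_pos: [548.6, -52.2, 79.0]
tcp_rot: [-180.0, -1.8, 90.1]
ft_force: [-0.1, 0.7, -2.5]
finger_gap: 19.4
```

```bash
python3 - <<'E'
from h import *
applied([-84,.2,-2.6],[0,0,0]);applied([-95,.2,-3],[0,0,0])
to([555,-120,75],90.1,-1.8); to([555,-120,47.5],90.1,-1.8)
E
```

```text
cmd [548.2  44.3  79. ] [-180.    -1.8   90.1] meas [548.6 -52.2  79. ] [-179.97   -1.81   90.08] F [-0.1  0.7 -2.5] T [-0.21  0.04  0.02] gap 19.4 t 18.125
cmd [548.6 -50.8  79. ] [-180.    -1.8   90.1] meas [548.6 -52.2  79. ] [-179.97   -1.81   90.08] F [-0.1  0.7 -2.5] T [-0.21  0.04  0.02] gap 19.4 t 18.125
shift [-69.3   6.3   1.8] rotvec [-0. -0. -0.]
shift [-70.2   6.3  29.3] rotvec [-0. -0. -0.]
```

>>> carry_out([
  [[10,-18,1.5,0.5,0,0,0],[10,-38,3.5,1,0,0,0],[10,-58,5,2,0,0,0],[10,-69,6.3,6,0,0,0],[10,-69.5,6.3,12,0,0,0]],
])

```text
time: 18.75
tool_pos: [555.1, -120.7, 64.5]
tcp_rot: [-180.0, -1.8, 90.0]
ft_force: [-0.0, 0.3, -1.9]
finger_gap: 19.2
```

>>> carry_out([
  [[10,-0.2,0,7,0,0,0],[10,-0.4,0,13,0,0,0],[10,-0.6,0,17,0,0,0],[10,-0.7,0,20,0,0,0],[10,-0.7,0,21,0,0,0]],
])

```text
time: 19.38
tool_pos: [555.2, -120.6, 44.7]
tcp_rot: [-180.0, -1.7, 90.1]
ft_force: [-4.3, -2.5, 7.8]
finger_gap: 19.1
```

```bash
python3 - <<'E'
from h import *
np.set_printoptions(precision=2,suppress=True)
applied([-69.5,6.3,12],[0,0,0]);applied([-.7,0,21],[0,0,0])
s,c,im=settled(n=3); p,R=getcmd(); print(bladefit(c,im,p,R)); print(s["tool_pos"],s["ft_force"],s["wrist_torque"])
E
```

```text
cmd [ 555.  -119.9   64.8] [-180.    -1.8   90.1] meas [ 555.2 -120.6   44.7] [-179.99   -1.74   90.11] F [-4.3 -2.5  7.8] T [-0.57  0.93  0.14] gap 19.1 t 19.375
cmd [ 555.  -119.9   43.8] [-180.    -1.8   90.1] meas [ 555.2 -120.6   44.7] [-179.99   -1.74   90.11] F [-4.3 -2.5  7.8] T [-0.57  0.93  0.14] gap 19.1 t 19.375
(array([-0.98, -0.69,  0.01, -0.03,  0.07,  0.58]), np.float64(0.016703220337490166), 108)
[ 555.22 -120.49   44.77] [-4.2  -1.84  5.1 ] [-0.28  0.77  0.13]
```

Touched down lightly, at about 8 N. Back off 1 mm, open, then go straight up.

>>> carry_out([
  [[10,0,0,-1,0,0,0],[25,0,0,-1,0,0,0],[45,0,0,-1,0,0,0],[65,0,0,-1,0,0,0],[70,0,0,-1,0,0,0]],
])

```text
time: 20.15
tool_pos: [555.0, -119.9, 44.7]
tcp_rot: [-180.0, -1.8, 90.1]
ft_force: [-0.2, 0.3, 0.9]
finger_gap: 70.4
```

>>> carry_out([
  [[75,0,0,0,0,0,0],[75,0,0,0,0,0,0],[75,0.2,0,-6,0,0,0],[75,0.7,0,-22,0,0,0],[75,1.6,0,-50,0,0,0]],
])

```text
time: 20.78
tool_pos: [554.3, -119.7, 95.4]
tcp_rot: [-179.9, -1.8, 90.1]
ft_force: [-0.3, 0.3, 0.5]
finger_gap: 75.0
```

>>> carry_out([
  [[75,1,0,-35,0,0,0],[75,-30,0,-70,0,0,0],[75,-80,0,-90,0,0,0],[75,-130,0,-95,0,0,0],[75,-180,0,-95,0,0,0]],
])

```text
time: 21.4
tool_pos: [556.0, -304.8, 187.0]
tcp_rot: [179.9, -1.7, 90.1]
ft_force: [0.5, 0.2, -0.0]
finger_gap: 75.2
```

```bash
python3 - <<'E'
from h import *
from brd import board
s=r.sense(); print(s["tool_pos"],s["ft_force"],s["finger_gap"],s["time"])
for n in("top","side"):
    cv2.imwrite(f"pics/{n}11.png",viewer.snapshot(n)[:,:,::-1])
f={n:f"pics/{n}11.png" for n in("top","side")}
print(board(f,(548,283,46.5)))
for n in f:
    print(n,edges(viewer.calibration(n),cv2.imread(f[n]),(548,283.6,0),BRD,z=30,w=4))
    for p0 in [np.array([555.,-119.9,45])]: print(bladefit(viewer.calibration(n),cv2.imread(f[n]),p0,Ro.from_euler("xyz",[180,0,90.4],degrees=True),SEGF))
a=cv2.imread(f["side"]); b=cv2.imread(f["top"])
cv2.imwrite("pics/m11.png",np.hstack([cv2.resize(a[60:360,120:480],(400,333)),cv2.resize(b[60:330,140:500],(400,300))[:300] if 0 else cv2.copyMakeBorder(cv2.resize(b[60:330,140:500],(400,300)),0,33,0,0,cv2.BORDER_CONSTANT)]))
E
```

```text
[ 556.04 -304.81  186.96] [ 0.46  0.16 -0.05] 75.15317316815532 21.4
(np.float64(-18.957101821899414), array([547.99, 283.61,  46.65]), 38.5)
top (array([546.45, 281.67,   0.  ]), np.float64(0.37668625767898334))
(array([-2.02, -0.02,  0.12, -0.02,  0.17,  0.08]), np.float64(0.06945725032826999), 120)
side (array([546.82, 287.94,   0.  ]), np.float64(0.4790223500109647))
(array([-0.24, -0.34,  0.53,  0.04,  0.34, -0.13]), np.float64(0.203976275779155), 120)
```

View pics/m11.png

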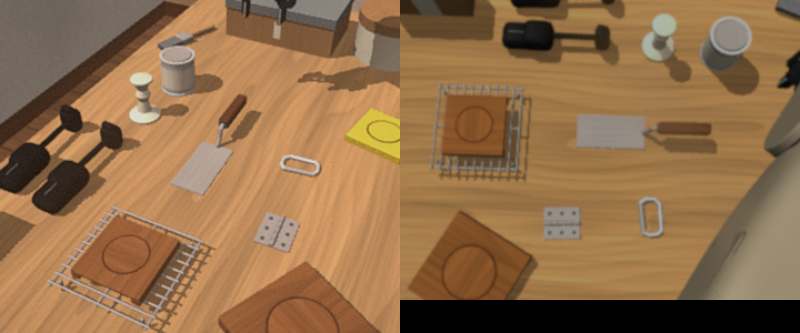

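The picture shows the board centred and square on the rack, the trowel flat on bare shelf, the bystanders undisturbed and the arm clear. Handing in.

```bash
python3 -c "
from bench import r
print(r.hand_in())"
```

```text
the job is handed in; nothing more can be done
None
```

The board is on the middle of the wire rack with its cleats across the wires, and the trowel lies flat on bare shelf where the board used to stand. I handed the job in at about 21.5 s; `hand_in` reports no verdict.

I picked the small brown board, leaving the yellow one and the larger brown one. The gripper held only the trowel's handle. The blade sagged about 1.8° in the grip, so I pitched the tool to keep the board level while carrying it.

**Final checks:**
- **Board position:** the board is at (548.0, 283.6) mm and the rack at (547.9, 282.9) mm, so it is within about 1 mm of centre. Its top is at 48 mm, which matches it resting on the rack.
- **Board squareness:** just before lowering, the board's edge was within about 0.15° of the wires.
- **Trowel:** it lies flat to within 0.4°. Set-down force was about 8 N, and the gripper is clear of everything.
- **Bystanders:** they look undisturbed in the last pictures, but I did not measure them.

**Checks that disagreed:**
- **Outline fits:** the outline-edge fits of the board scattered by 2–6 mm because of shadows and the cleats. I relied on the turned-circle fit from the two fixed cameras instead.
- **Blocked view:** one circle fit while drawing the trowel out was off because the arm blocked the top camera. The side camera showed the board had not moved.

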